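# Pop the flat battery out of the bench scale and catch it

### The job

The bench scale's battery is flat. Press the orange release paddle with one finger so that the blue battery pack springs free, and have the other finger waiting in front of the pack, so that it comes out by a centimetre or more and is caught before it slides past the end of its ramp. Finish while still holding the popped-out pack back on the ramp with that finger; do not lift the pack or push it back in, and leave the other things on the worktop alone.

Things in the scene. Friction and masses are not known exactly. Their poses are not given: they have to be found in the camera images.
- scale: low white bench scale, 200 mm wide (y), 250 mm deep (x), fixed. Origin: on the worktop under the middle of its housing. x points away from its dark blank display, y towards the battery bay and down its ramp, z up. Steel platter: x -87 to 93, y -96 to 80 mm, top 72 mm up. Bay on the +y side, centred on x = 0; along y come the paddle (106 to 142 mm), the pack and the open ramp.
- latch (a joint): the orange release paddle, metres pressed straight down: 0 up, 0.008 fully down. Spring: about 3 N to start, 7 N fully down. One piece with a steel catch tooth that holds the pack in; the pack is let go at about 0.004 (press it further to be sure).
- paddle_top (a point): centre of the paddle's top face, 46 mm (scale's x) by 36 mm (scale's y), at x 0, y 124 mm of the scale, 47 mm above the worktop when up, 39 mm when fully pressed; moves with the paddle. It sits in a slot 51 mm wide (x) between two white cheeks 54 mm high. The pack's rear face begins 22 mm from this point (28 mm at the pack's top).
- pack: blue battery pack, white blank labels, 70 (x) by 35 (y) by 36 mm (z), 76 mm wide at its foot flanges, about 0.2 kg, loose on the ramp, axes along the ramp's. Origin: centre of its underside, y 163, z 27 mm of the scale while latched; over y 171 it is out, at 210 its lower front edge is at the ramp's end. Spring pins push it out, 5 N falling to 1.4 N at the ramp's end, at about 0.3 m/s.
- pack_front (a point): centre of the pack's front face (down the ramp, 70 mm wide by 36 mm high), 17.5 mm ahead of and 18 mm above the pack's origin in the pack's axes; while latched at y 184 mm of the scale, 41 mm above the worktop. The face leans forward: its top edge is at y 187, 59 mm up, its lower edge at y 181, 24 mm up.
- ramp_end (a point): middle of the ramp floor's lower end, 15 mm above the worktop, x 0, y 229 mm of the scale. The floor is smooth, 79 mm wide, drops 10.3 degrees towards +y and is 30 mm above the worktop at the pack's rear. Its side walls stand 11 mm above it; nothing stops the pack at the end: it slides off.
- spare_pack: bystander: an identical blue pack lying loose on the worktop, front face down, 35 mm high. Origin: centre of its underside.
- shell_a: bystander: pale scallop shell on the platter, 100 mm across, 20 mm high. Origin: centre of its underside.
- shell_b: bystander: brown scallop shell on the worktop on the far side of the ramp, 100 mm across, 20 mm high. Origin: centre of its underside.
- knife: bystander: shucking knife with a white handle lying on the worktop, 175 mm long along its x, 20 mm high. Origin: on the worktop near its middle.
- brush: bystander: green scrubbing brush, 150 by 50 by 40 mm, bristles down. Origin: centre of its underside.
- bottle: bystander: clear bottle with a white cap, 68 mm across, 190 mm high. Origin: centre of its underside.
- bowl: bystander: steel bowl, 110 mm across, 50 mm high. Origin: centre of its underside.
Mind the look-alikes: they are no part of the job. What is shaped like the pack but green is not meant.

How it is judged:
On the way:
1. the release paddle is pressed down until the catch lets the pack go (value of joint latch above 0.003 m), for 0.02 s.
At the end, for the whole second after the job is handed in: The pack has come out by at least 7 mm from its seat, its lower front edge is not past the end of the ramp, it lies flat on the ramp (within 10 degrees of it, not raised by more than 6 mm), at rest, and a finger holds it back with more than 0.3 N of contact (y of pack in the frame of scale between 0.171 and 0.21 m and z of pack in the frame of scale below 0.033 m and contact force between the fingers and pack above 0.3 N and linear speed of pack below 0.02 m/s and angle between the z axis of pack and the z axis of scale, either way round below 0.35 rad); the arm keeps its last pose, push and grip.
It fails at once if the pack slid past the end of its ramp (y of pack in the frame of scale above 0.214 m).
It fails at once if the pack was lifted off its ramp (z of pack in the frame of scale above 0.037 m or angle between the z axis of pack and the z axis of scale, either way round above 0.5 rad).
It fails at once if a bystander was disturbed (distance of any of spare_pack, shell_a, shell_b, knife, brush, bottle, bowl from where it was at the start of the episode above 0.02 m).
It also fails if it takes over 29 s, if anything falls off the work surface, if the arm or the gripper's body presses on something with over 40 N, if the wrist force passes 120 N, or if a joint passes its speed limit or range.

### The arm

A 7-joint arm with a two-finger parallel gripper is mounted at the origin on the work surface. World frame = base frame: x ahead of the robot, y to its left, z up, the work surface at z = 0. Lengths are in m, angles in rad, forces in N, time in s.
With the tool pointing down it reaches from about 0.4 to 0.9 m from the base axis. Payload 5.6 kg.
Tool frame: the origin (TCP) lies midway between the tips of the shut fingers; the grasp point (between the pads) lies 19 mm behind it; y points along the fingers, z is the direction in which the jaws open and shut, and the axes are right-handed (so a half turn about y gives the same grasp; the last joint's range is limited). The gripper opens to 92 mm and grips with 3 to 60 N. Pads are 20 mm wide; open, the fingers measure 128 mm over their backs; the gripper's body (75 mm by 189 mm) begins 69 mm behind the grasp point.
Start: joints at [-1.233, 0.468, -0.012, 1.603, 0.006, 1.071, -0.056], TCP at [0.242, 0.603, 0.215] pointing down, gripper open.
Joint ranges: [-2.53, 2.53], [-0.31, 2.02], [-1.57, 1.55], [0.28, 2.44], [-1.29, 4.43], [0.15, 1.84], [-2.92, 2.92]. Speed limits (rad/s): [2.57, 2.57, 3.14, 3.14, 3.14, 3.14, 3.14].

### API

Orientations are given as a 3x3 rotation matrix whose columns are the frame's x, y, z axes.
In Python, from station import env, effector, solver, viewer, workorder, search_frame, tip_of gives the robot as it stands. Calls block until the motion is done:
- env.reach(position, orientation): joint-space move of the TCP to a pose.
- env.movel(position, frame=None, rate=0.15): straight line of the TCP; frame=None keeps the orientation; rate is the mean speed in m/s.
- env.goto_joints(angles): joint-space move.
- effector.release() and effector.grasp(squeeze=None): open the fingers fully, or close them until they stop; squeeze is the grip in N (None keeps the last).
- env.pause(seconds).
- solver.inverse_kinematics(position, orientation): joint angles nearest the present ones, or None.
- env.sense(): the state.
- viewer.read_camera(name): name is "scene" or "top" or "wrist"; returns (picture, depth): 400x640x3 uint8, red, green, blue; 400x640 float32, m along the optical axis (not along the pixel's ray), 0 where there is no reading.
- viewer.camera_info(name): a dict with "intrinsics" (3x3 intrinsics, pixels), "eye" and "rotation" of the camera in the world; the wrist camera has in their place "T_tool_cam" (4x4, takes a point from camera to tool coordinates, whose origin is the TCP and whose axes are the tool frame's). Camera axes: x right, y up, looking along -z (the intrinsics and any distortion apply to the point x, -y, -z); pixel columns grow to the right and rows downward; lengths in m; the calibration is good to about 2 mm. A picture is of the moment at which its call begins: read the wrist's pose just before it. camera_info takes no time and is no camera call.
A pose or a line that the arm cannot do raises env.PlanningError and nothing moves.
- workorder.finish_job(): hands the job in, once; it reports no verdict.
Trained networks look in the newest picture that a camera, given by its name, has taken for a name from the list of things; names that differ only in an ending like _2 or _b are one class to them, and where a whole thing is asked for, a point or a joint stands for the part that bears it (a point fixed in the world has none). Each returns a list of dicts, best first, with "score" (0 to 1); they miss things now and then, are a little off and sometimes report something else, mostly with a low value. They report only what shows in the picture. A call takes as long as a camera call. They do not tell look-alikes from the thing itself.
- search_frame(camera, name): "at" ([x, y, z] in m, in world coordinates, good to about 4 mm: the middle of the surface that is visible of it).
- tip_of(camera, name): "at" ([x, y, z] in m, in world coordinates, good to about 4 mm: a listed point, or the origin of a listed thing).
The state is a dict: "t": time; "joint_positions": joint angles; "joint_velocities": joint speeds; "tau": joint torques, N m; "ee_pos": TCP position; "tcp_rot": TCP orientation; "wrist_force": force on the tool from outside, world axes, zero at the start; "moment": the same for the moment, N m; "gripper_width": finger opening in m.
Only numpy, scipy, OpenCV 4.12 (cv2) and the standard library are available. Lean on these libraries where they do the work, as an engineer would, in place of code of your own. Each camera call takes 0.05 s, during which the arm holds its last target.

## Working session

There is one attempt and no reset: what is moved stays moved. The work goes in short steps, each a Python script; the robot and the scene stay as the last script left them, time stands still between calls to the robot, and variables do not carry over. Pictures are saved under pics/ and viewed, and the job is handed in when it is done.

```bash
ls; mkdir -p pics; cat > h.py <<'E'
from station import env, effector, solver, viewer, workorder, search_frame, tip_of
import numpy as np, cv2
def save(cam,name):
    p,d=viewer.read_camera(cam); cv2.imwrite(f'pics/{name}.png',p[:,:,::-1]); return p,d
def px2w(cam,d,u,v):
    i=viewer.camera_info(cam);K=np.array(i['intrinsics']);z=d[v,u]
    c=np.array([(u-K[0,2])/K[0,0]*z,-(v-K[1,2])/K[1,1]*z,-z])
    return np.array(i['rotation'])@c+np.array(i['eye'])
E
python3 - <<'E'
from h import *
np.set_printoptions(precision=4,suppress=True)
s=env.sense();print(s['t'],s['ee_pos'],s['tcp_rot'],s['gripper_width'],s['wrist_force'])
for c in ['scene','top']:
    save(c,c+'0')
    print(viewer.camera_info(c))
    for n in ['paddle_top','pack_front','ramp_end','pack','scale']:
        print(c,n,[(np.round(r['at'],4),round(r['score'],2)) for r in tip_of(c,n)[:3]])
E
```

```text
pics
0.0 [0.2415 0.6029 0.2137] [[ 0.9283 -0.0005  0.3717]
 [-0.3717 -0.0017  0.9283]
 [ 0.0002 -1.     -0.0017]] 0.09205119324736831 [ 0.9702 -0.0015  0.9691]
{'intrinsics': array([[431.5056,   0.    , 318.1513],
       [  0.    , 431.5056, 194.2665],
       [  0.    ,   0.    ,   1.    ]]), 'eye': array([ 1.2686, -0.5735,  1.2051]), 'rotation': array([[ 0.5804, -0.6313,  0.5143],
       [ 0.8143,  0.4588, -0.3556],
       [-0.0114,  0.6252,  0.7804]])}
scene paddle_top [(array([0.595 , 0.0664, 0.0422]), 0.64)]
scene pack_front [(array([0.6018, 0.1294, 0.0419]), 0.83), (array([0.3565, 0.0792, 0.0173]), 0.78), (array([ 0.7862, -0.0951,  0.0168]), 0.77)]
scene ramp_end [(array([0.6103, 0.1769, 0.0153]), 0.56)]
scene pack [(array([0.2799, 0.2261, 0.0043]), 0.75), (array([0.5984, 0.1096, 0.0275]), 0.67), (array([ 0.7747, -0.1046, -0.0002]), 0.62)]
scene scale [(array([ 0.5732, -0.048 ,  0.0032]), 0.72)]
{'intrinsics': array([[505.728 ,   0.    , 314.2749],
       [  0.    , 505.728 , 196.2064],
       [  0.    ,   0.    ,   1.    ]]), 'eye': array([ 0.396 , -0.0606,  1.6507]), 'rotation': array([[ 0.0015,  0.9955, -0.0948],
       [-1.    ,  0.0022,  0.0076],
       [ 0.0078,  0.0948,  0.9955]])}
top paddle_top [(array([0.5961, 0.0691, 0.0474]), 0.53)]
top pack_front [(array([0.356 , 0.0803, 0.0161]), 0.76), (array([0.2701, 0.2207, 0.019 ]), 0.62), (array([0.6059, 0.1312, 0.0377]), 0.59)]
top ramp_end [(array([0.6094, 0.1751, 0.0153]), 0.73)]
top pack [(array([0.3353, 0.0813, 0.002 ]), 0.77), (array([0.6018, 0.1065, 0.0246]), 0.62), (array([0.2825, 0.2359, 0.0031]), 0.61)]
top scale [(array([ 0.5677, -0.0547,  0.0019]), 0.63), (array([ 0.6339, -0.4167,  0.0025]), 0.59)]
```

View pics/scene0.png

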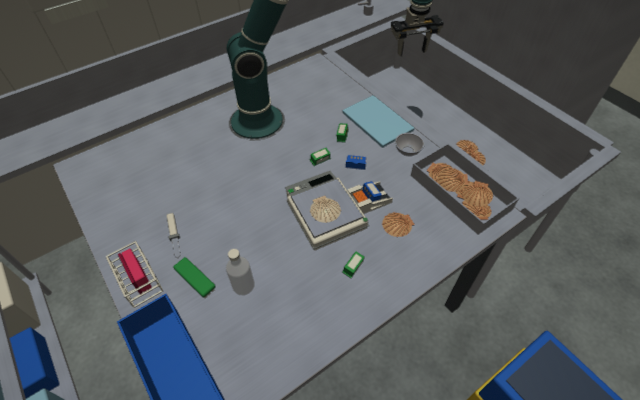

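View pics/top0.png

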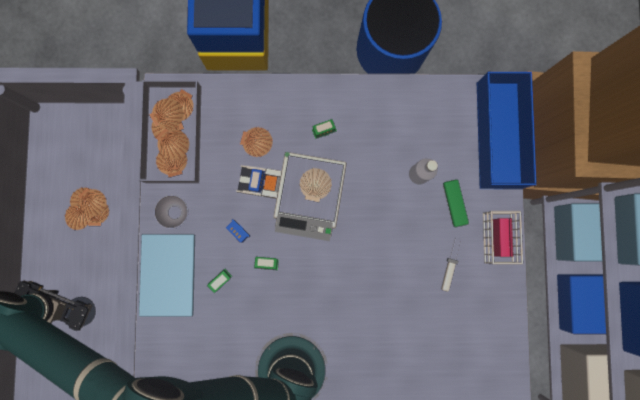

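The pack to work on is the blue one in the bay, next to the orange paddle (scene about (372,192), top about (258,181)). The loose blue pack is at top (237,231), and the green look-alikes are scattered around. I'll fit the scale pose, then hover over the bay with the jaw axis along the ramp.

```bash
cat >> h.py <<'E'
np.set_printoptions(precision=4,suppress=True)
def fit(P,L,w):
    P=np.array(P)[:,:2];L=np.array(L);w=np.array(w)[:,None]
    pm=(P*w).sum(0)/w.sum();lm=(L*w).sum(0)/w.sum()
    H=((L-lm)*w).T@(P-pm); a=np.arctan2(H[0,1]-H[1,0],H[0,0]+H[1,1])
    R=np.array([[np.cos(a),-np.sin(a)],[np.sin(a),np.cos(a)]]);t=pm-R@lm
    print('res mm',1000*(P-(L@R.T+t)).round(4).tolist());return a,t
def S(a,t,p):
    c,s=np.cos(a),np.sin(a);return np.array([c*p[0]-s*p[1]+t[0],s*p[0]+c*p[1]+t[1],p[2]])
def ori(a,tilt):
    n=np.array([-np.sin(a)*np.sin(tilt),np.cos(a)*np.sin(tilt),np.cos(tilt)])
    z=np.array([-np.sin(a)*np.cos(tilt),np.cos(a)*np.cos(tilt),-np.sin(tilt)])
    y=-n;return np.stack([np.cross(y,z),y,z],1)
E
python3 - <<'E'
from h import *
Lm={'paddle_top':(0,.124),'pack_front':(0,.184),'ramp_end':(0,.229),'pack':(0,.163),'scale':(0,0)}
P=[(.595,.0664),(.5961,.0691),(.6018,.1294),(.6059,.1312),(.6103,.1769),(.6094,.1751),(.5984,.1096),(.6018,.1065),(.5732,-.048),(.5677,-.0547)]
L=[v for v in Lm.values() for _ in (0,1)]
a,t=fit(P,L,[1]*10);print(a,t,np.degrees(a))
R=ori(a,np.radians(10));print(R)
p=S(a,t,(0,.170,.16)); p=p
print(p,solver.inverse_kinematics(p,R))
env.reach(p,R)
s=env.sense();print(s['t'],s['ee_pos'],s['wrist_force']);print(s['tcp_rot'])
print(viewer.camera_info('wrist')['T_tool_cam'])
save('wrist','w1')
for n in Lm:
    print(n,[(np.round(r['at'],4),round(r['score'],2)) for r in tip_of('wrist',n)[:3]])
print('ramp_end',tip_of('wrist','ramp_end'))
save('scene','s1')
E
```

```text
res mm [[0.0018, -0.004], [0.0029, -0.0013], [-0.0018, -0.0001], [0.0023, 0.0017], [-0.001, 0.0031], [-0.0019, 0.0013], [-0.0015, 0.0008], [0.0019, -0.0023], [0.0014, 0.0037], [-0.0041, -0.003], [0.0018, -0.004], [0.0029, -0.0013], [-0.0018, -0.0001], [0.0023, 0.0017], [-0.001, 0.0031], [-0.0019, 0.0013], [-0.0015, 0.0008], [0.0019, -0.0023], [0.0014, 0.0037], [-0.0041, -0.003], [0.0018, -0.004], [0.0029, -0.0013], [-0.0018, -0.0001], [0.0023, 0.0017], [-0.001, 0.0031], [-0.0019, 0.0013], [-0.0015, 0.0008], [0.0019, -0.0023], [0.0014, 0.0037], [-0.0041, -0.003], [0.0018, -0.004], [0.0029, -0.0013], [-0.0018, -0.0001], [0.0023, 0.0017], [-0.001, 0.0031], [-0.0019, 0.0013], [-0.0015, 0.0008], [0.0019, -0.0023], [0.0014, 0.0037], [-0.0041, -0.003], [0.0018, -0.004], [0.0029, -0.0013], [-0.0018, -0.0001], [0.0023, 0.0017], [-0.001, 0.0031], [-0.0019, 0.0013], [-0.0015, 0.0008], [0.0019, -0.0023], [0.0014, 0.0037], [-0.0041, -0.003], [0.0018, -0.004], [0.0029, -0.0013], [-0.0018, -0.0001], [0.0023, 0.0017], [-0.001, 0.0031], [-0.0019, 0.0013], [-0.0015, 0.0008], [0.0019, -0.0023], [0.0014
[... 28230 characters left out ...]
767  1.0214  1.0569]
2.7667 [0.6009 0.1172 0.16  ] [ 0.7592 -0.0494  0.4013]
[[ 0.9853 -0.0296  0.1681]
 [-0.1707 -0.1704  0.9705]
 [-0.0001 -0.9849 -0.173 ]]
[[-0.0008 -0.962  -0.2729 -0.0763]
 [ 0.001   0.2729 -0.962  -0.1712]
 [ 1.     -0.001   0.0008  0.0001]
 [ 0.      0.      0.      1.    ]]
paddle_top [(array([0.5941, 0.0697, 0.0455]), 0.71)]
pack_front [(array([ 0.7919, -0.0965,  0.0134]), 0.72), (array([ 0.5732, -0.0533, -0.0021]), 0.7), (array([0.5992, 0.1283, 0.0423]), 0.59)]
ramp_end [(array([0.6096, 0.1698, 0.0136]), 0.57)]
pack [(array([0.5986, 0.1116, 0.0293]), 0.75)]
scale [(array([ 0.5734, -0.0536, -0.0003]), 0.64)]
ramp_end [{'at': [0.6096, 0.1698, 0.0136], 'score': 0.57}]
```

```bash
ls pics
```

```text
s1.png
scene0.png
top0.png
w1.png
```

View wrist.

The long printout was my own slip: I multiplied a Python list by 1000. The fit itself is fine, with a yaw of about -9.9°.

View pics/w1.png

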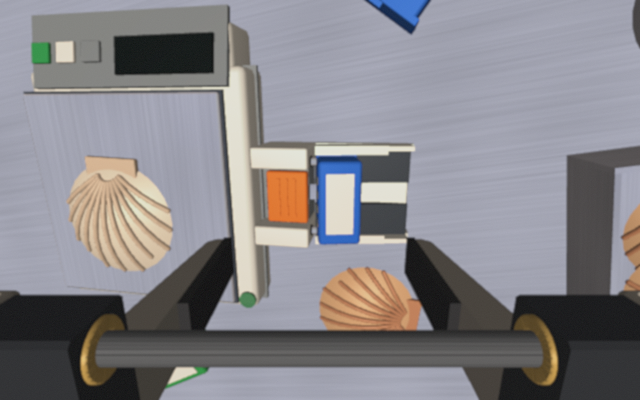

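```bash
sed -i "s/1000\*(P-(L@R.T+t)).round(4).tolist()/(1000*(P-(L@R.T+t))).round(1).tolist()/" h.py
python3 - <<'E'
from h import *
P=[(.595,.0664),(.5961,.0691),(.5941,.0697),(.6018,.1294),(.6059,.1312),(.5992,.1283),(.6103,.1769),(.6094,.1751),(.6096,.1698),(.5984,.1096),(.6018,.1065),(.5986,.1116),(.5732,-.048),(.5677,-.0547),(.5734,-.0536)]
L=[(0,y) for y in (.124,.184,.229,.163,0) for _ in range(3)]
a,t=fit(P,L,[1]*15);print(a,t)
# depth cloud from top & scene & wrist, into scale frame
import numpy as np
s=env.sense()
def cloud(cam):
    p,d=viewer.read_camera(cam);i=viewer.camera_info(cam);K=np.array(i['intrinsics'])
    v,u=np.mgrid[:400,:640];c=np.stack([(u-K[0,2])/K[0,0]*d,-(v-K[1,2])/K[1,1]*d,-d],-1)
    if cam=='wrist':
        T=np.array(i['T_tool_cam']);c=c@T[:3,:3].T+T[:3,3];c=c@np.array(s['tcp_rot']).T+np.array(s['ee_pos'])
    else: c=c@np.array(i['rotation']).T+np.array(i['eye'])
    return p,c,d>0
for cam in ['wrist']:
    p,c,ok=cloud(cam);np.savez('w.npz',p=p,c=c,ok=ok)
    ca,sa=np.cos(a),np.sin(a);q=c[...,:2]-t
    l=np.stack([q[...,0]*ca+q[...,1]*sa,-q[...,0]*sa+q[...,1]*ca,c[...,2]],-1)
    # render local map 1mm: rgb & height
    W=np.zeros((300,160,3),np.uint8);Hh=np.zeros((300,160))
    m=ok&(abs(l[...,0])<.08)&(l[...,1]>0)&(l[...,1]<.3)&(l[...,2]<.1)
    X=((l[...,0][m]+.08)*1000).astype(int).clip(0,159);Y=(l[...,1][m]*1000).astype(int).clip(0,299)
    W[Y,X]=p[m];Hh[Y,X]=l[...,2][m]
    o=np.hstack([W[:,:,::-1],cv2.applyColorMap((Hh*2500).clip(0,255).astype(np.uint8),cv2.COLORMAP_JET)])
    cv2.imwrite('pics/map1.png',cv2.resize(o,None,fx=2,fy=2,interpolation=0))
    for y in range(85,260,4):
        mm=m&(abs(l[...,0])<.012)&(abs(l[...,1]-y/1000)<.0015)
        if mm.sum()>3: print(y,round(float(np.median(l[...,2][mm]))*1000,1),p[mm].mean(0).astype(int),end=' | ')
    r,g,b=[p[...,k].astype(int) for k in range(3)]
    om=ok&(r>150)&(b<80)&(g<150)&(abs(l[...,0])<.05)&(abs(l[...,1]-.124)<.04)
    for nm,k in (('orange',om),('blue',ok&(b>90)&(r<70)&(abs(l[...,0])<.06)&(abs(l[...,1]-.165)<.05))):
        z=l[k]*1000;print('\n',nm,len(z),np.percentile(z,[1,5,50,95,99],axis=0))
E
```

```text
res mm [[2.0, -3.6], [3.1, -0.9], [1.1, -0.3], [-1.1, 0.2], [3.0, 2.0], [-3.7, -0.9], [-0.1, 3.3], [-1.0, 1.5], [-0.8, -3.8], [-1.1, 1.1], [2.3, -2.0], [-0.9, 3.1], [0.8, 4.2], [-4.7, -2.5], [1.0, -1.4]]
-0.16699830893039186 [ 0.5724 -0.0522]
85 56.1 [225 221 206] | 89 55.7 [221 217 201] | 93 48.6 [141 134 124] | 97 31.1 [114 114 111] | 101 31.2 [151 128 119] | 105 47.1 [178 120  95] | 109 48.1 [223 120  53] | 113 48.2 [224 122  53] | 117 48.9 [219 118  52] | 121 48.4 [224 123  54] | 125 48.4 [218 118  52] | 129 48.8 [224 123  54] | 133 48.2 [220 120  53] | 137 48.2 [224 124  54] | 141 44.5 [164 110  82] | 145 28.0 [126 129 142] | 149 48.8 [ 72  80 104] | 153 64.3 [ 71  78 104] | 157 66.6 [ 52 104 188] | 161 66.0 [162 174 202] | 165 65.3 [226 221 206] | 169 64.4 [226 221 206] | 173 63.3 [226 220 206] | 177 62.6 [226 220 206] | 181 61.9 [219 214 204] | 185 60.1 [ 68 113 189] | 189 13.4 [180 180 176] | 193 13.4 [182 181 172] | 197 13.4 [190 189 179] | 201 13.3 [182 181 172] | 205 13.1 [196 194 184] | 209 13.1 [193 192 182] | 213 13.2 [195 194 184] | 217 13.4 [195 194 184] | 221 13.2 [200 198 188] | 225 13.2 [193 192 180] | 229 0.9 [161 161 170] | 233 0.9 [164 166 179] | 237 1.0 [163 165 179] | 241 0.9 [163 165 178] | 245 0.9 [162 164 178] | 249 0.9 [162 164 177] | 253 0.8 [162 163 177] | 257 0.8 [161 163 176] | 
 orange 2128 [[-26.9821 106.9776  45.8797]
 [-21.7308 108.631   46.8238]
 [ -2.0717 125.6823  48.2481]
 [ 20.5073 140.9506 275.6045]
 [ 22.7095 141.6012 277.5728]]

 blue 1745 [[-34.5895 151.5561  23.2818]
 [-34.4261 154.7659  44.4521]
 [-13.3448 169.0526  62.8416]
 [ 31.6098 186.8627  67.0573]
 [ 33.3685 187.6233  67.7667]]
```

The wrist view shows the orange paddle at (288,195), the pack at (340,200) and the empty ramp out to x≈410. The depth profile matches the fitted frame to about 1 mm: paddle at y 107–141, ramp end at 228. Next I'll descend along the ramp normal, with one finger over the paddle and the other about 30 mm in front of the pack, and stop just above the paddle to check.

```bash
cat >> h.py <<'E'
A,T0=-0.1670,np.array([.5724,-.0522]); TH=np.radians(10); RO=ori(A,TH)
def toS(p):
    q=np.array(p[:2])-T0;c,s=np.cos(A),np.sin(A);return np.array([q[0]*c+q[1]*s,-q[0]*s+q[1]*c,p[2]])
def st(m=''):
    s=env.sense();print(m,round(s['t'],2),'scaleframe mm',1000*toS(s['ee_pos']),'F',np.array(s['wrist_force']),'w',s['gripper_width']);return s
def T(y,z): return S(A,T0,(-.0005,y,z))
E
python3 - <<'E'
from h import *
env.movel(T(.170+.06*np.sin(TH),.032+.06*np.cos(TH)),RO,rate=.08);st()
env.movel(T(.170+.011*np.sin(TH),.043),RO,rate=.05);env.pause(.2);s=st();print(s['tcp_rot']-RO)
save('wrist','w2');save('scene','s2')
p,d=save('top','t2')
i=cv2.imread('pics/s2.png');cv2.imwrite('pics/s2c.png',cv2.resize(i[120:260,280:460],None,fx=4,fy=4,interpolation=2))
E
```

```text
4.23 scaleframe mm [ -0.0611 180.4629  91.5803] F [0.0706 0.7205 0.2668] w 0.0921335698033999
 5.56 scaleframe mm [ -0.3077 172.0761  43.3201] F [ 0.5297 -0.3041 -0.7218] w 0.0916029143335567
[[ 0.      0.0006  0.    ]
 [ 0.0001  0.0003  0.0001]
 [ 0.0005 -0.0001  0.0004]]
```

View pics/w2.png

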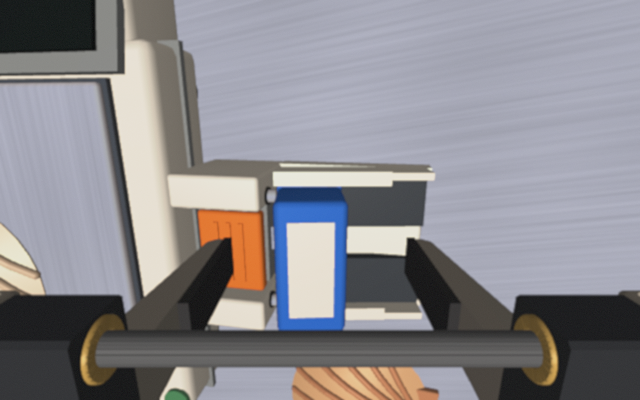

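View pics/s2c.png

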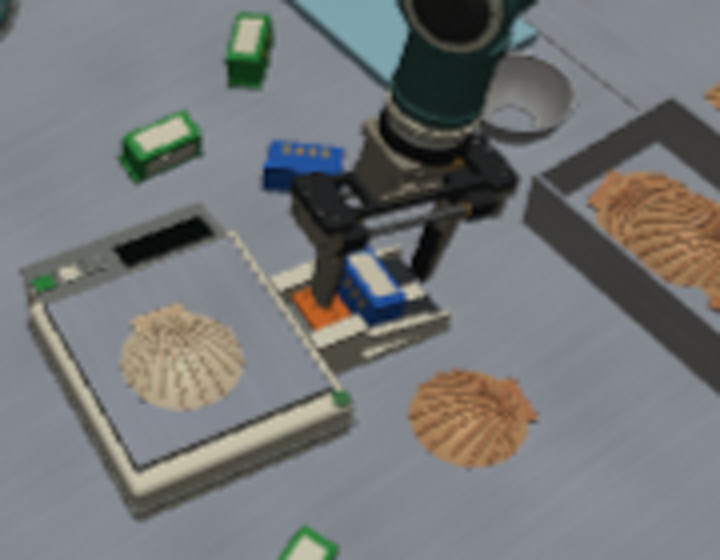

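In the wrist view the left finger (about (231,245)) is over the paddle and the right one (about (408,245)) stands in front of the pack, just inside the ramp end. The scene crop agrees. Now the press.

```bash
python3 - <<'E'
from h import *
for z in (.037,.0325):
    env.movel(T(.170,z),RO,rate=.03);env.pause(.15);st(z)
save('wrist','w3')
print('pack',[(1000*toS(r['at']),round(r['score'],2)) for r in tip_of('wrist','pack')[:3]])
print('pf',[(1000*toS(r['at']),round(r['score'],2)) for r in tip_of('wrist','pack_front')[:3]])
st()
E
```

```text
0.037 6.22 scaleframe mm [ -0.2684 170.5337  37.317 ] F [-0.1505  0.6179  2.6062] w 0.09188683701701371
0.0325 6.67 scaleframe mm [ -0.1292 170.7127  32.7889] F [1.1014 2.2224 4.8366] w 0.09187525733682396
pack [(array([ -1.5073, 201.4521,  22.4   ]), 0.71)]
pf [(array([ -4.9735, 217.8034,  34.8   ]), 0.83)]
 6.82 scaleframe mm [ -0.1063 170.7317  32.768 ] F [1.5578 3.0359 4.2575] w 0.0919017908497704
```

View pics/w3.png

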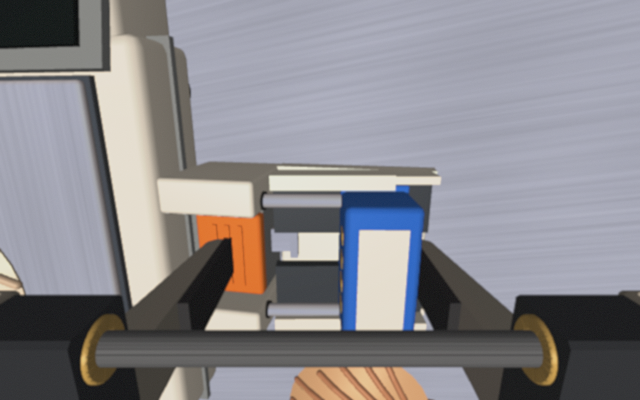

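The pack has popped out and is resting against the right finger (edge at x≈420). The spring pins are visible behind it, and it pushes on the finger with about 2–3 N. One depth and rest check before handing in.

```bash
python3 - <<'E'
from h import *
env.pause(.4);st()
for cam in ('scene','top'):
    p,d=save(cam,cam+'4')
    print(cam,[(1000*toS(r['at']),round(r['score'],2)) for r in tip_of(cam,'pack')[:4]])
s=env.sense();p,d=save('wrist','w4');i=viewer.camera_info('wrist');K=i['intrinsics'];Tm=i['T_tool_cam']
v,u=np.mgrid[:400,:640];c=np.stack([(u-K[0,2])/K[0,0]*d,-(v-K[1,2])/K[1,1]*d,-d],-1)
c=c@Tm[:3,:3].T+Tm[:3,3];c=c@np.array(s['tcp_rot']).T+np.array(s['ee_pos'])
q=c[...,:2]-T0;ca,sa=np.cos(A),np.sin(A);y=-q[...,0]*sa+q[...,1]*ca;x=q[...,0]*ca+q[...,1]*sa;z=c[...,2]
m=(d>0)&(abs(x)<.03)&(y>.16)&(y<.24)&(z>.045)&(z<.075)&(p[...,0]>150)
f=np.polyfit(y[m],z[m],1);print('label y',np.percentile(y[m],[2,50,98])*1000,'slope deg',np.degrees(np.arctan(f[0])),'z mid',np.median(z[m])*1000)
p0=cv2.imread('pics/w3.png').astype(int);print('diff',abs(p[:,:,::-1].astype(int)-p0).mean())
st();workorder.finish_job()
E
```

```text
7.22 scaleframe mm [ -0.1288 170.674   32.753 ] F [2.174  2.9741 4.7965] w 0.09161553977812455
scene [(array([210.6444, -17.5295,   0.9   ]), 0.84), (array([-257.1791,   93.8562,    1.1   ]), 0.73), (array([-333.4824,  230.0677,    3.8   ]), 0.73), (array([ -2.4545, 198.0473,  21.1   ]), 0.51)]
top [(array([205.437 , -19.7257,   1.1   ]), 0.78), (array([-258.3979,   95.0705,    5.6   ]), 0.54), (array([  4.405, 195.857,  19.   ]), 0.47)]
label y [193.3602 203.9159 214.474 ] slope deg -9.81011520645942 z mid 57.37593507878884
diff 0.8791588541666666
 7.47 scaleframe mm [ -0.1293 170.7238  32.7572] F [1.2182 3.5919 4.7261] w 0.09204343257325254
the job is handed in; nothing more can be done
```

The pack is out of its bay and held on the ramp by the waiting finger, and the job is handed in at about 7.5 s. No verdict is reported back.

I tilted the gripper 10° so the jaws lay along the ramp. One finger then pressed the orange paddle about 6.5 mm while the other waited roughly 30 mm in front of the pack.

- **Pack position:** estimates ranged from y 196 to 201 mm (seat 163, allowed 171–210), so it came out about 33–38 mm. The networks gave 201, 198 and 196 mm across the three cameras, so they differ by about 5 mm, all well inside the limits.
- **Lying flat:** its top slopes 9.8°, against 10.3° for the ramp, so it is flat and not lifted.
- **Held at rest:** it pushes on the finger with about 2–3.5 N, and two wrist pictures about 0.6 s apart were nearly identical.
- **Bystanders:** I never moved near the other things on the worktop, but I did not re-measure their positions at the end.

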